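# Test the latching stop button of the cake turntable drive

## Robot

A 6-joint arm with a two-finger parallel gripper is mounted at the origin on the work surface; the furniture and walls round the work are solid. World frame = base frame: x ahead of the robot, y to its left, z up, the work surface at z = 0. Lengths are in m, angles in rad, forces in N, time in s.
With the tool pointing down it reaches from about 0.325 to 0.9 m from the base axis. Payload 3.5 kg.
Tool frame: the origin (TCP) lies at the very end of the fingers, on their centre line; the grasp point (between the pads) lies 19 mm behind it; z points along the fingers, y is the line along which they close (so a half turn about z gives the same grasp; the last joint's range is limited). The gripper opens to 85 mm and grips with 20 to 120 N. Pads are 22 mm wide; open, the fingers measure 114 mm over their backs; the gripper's body (76 mm by 85 mm) begins 54 mm behind the grasp point. The pads swing forward as they close: fully open they stand 13 mm farther back than shut.
Start: joints at [1.052, 0.276, -0.026, 1.268, 0, 1.467], TCP at [0.252, 0.572, 0.231] pointing down, gripper open.
Joint ranges: [-3.12, 3.12], [-0.85, 1.88], [-1.08, 1.24], [-1.95, 2.15], [-1.57, 1.53], [-3.14, 3.14]. Speed limits (rad/s): [2.57, 2.57, 3.14, 3.14, 3.14, 3.14].

## Interface

Orientations are given as [roll, pitch, yaw] about the fixed x, y, z axes, in that order (R = Rz(yaw) Ry(pitch) Rx(roll)).
In Python, from rig import monitor, imaging, bot gives the robot as it stands. The module is installed in compiled form; this text tells all that it offers.
- The arm moves only by the tool servo_tool, never from a script. Its argument "deltas" is a list of rows, each an object of numbers: "dx", "dy", "dz": the shift along the tool's x, y, z in mm; "rx", "ry", "rz": the turn, a rotation vector about the tool's x, y, z in degrees; "hand": the closure, from -1 (fully open) to 1 (shut). In form: [{"dx": .., "dy": .., "dz": .., "rx": .., "ry": .., "rz": .., "hand": ..}, ...]. A call has 1 to 10 rows; each row is the pose to reach, as a shift and turn from the pose commanded when the call began, along the tool's axes at that moment; what a row does not reach only later rows make up. A row lasts 1/12 s, in which the tool goes at most 41.7 mm and 7.16 degrees, less where a joint would pass 70% of its speed; a pose out of reach is approached as far as the arm can. A call with a gripper value outside its range is refused whole. The fingers move at their own pace and stop on an object; "newtons" is the grip in N (left out, the last holds). Time passes only in rows, so rows that repeat a pose let the fingers close. It gives the time, the measured TCP pose, the force, the opening and the grip force at its end, in the units of the state.
- monitor.observe(): the state, without advancing time (a new reading comes with each control period).
- imaging.grab_frame(name): name is "scene" or "top"; returns the picture (420x560x3 uint8, blue, green, red); there is no depth.
- imaging.camera_info(name): a dict with "fx", "fy", "cx", "cy" (pixels), "dist_coeffs" ([k1, k2, p1, p2, k3] as OpenCV has them; the pictures are not rectified), "rvec" (rotation vector, rad) and "tvec" (3), from world to camera coordinates, as OpenCV has them. Camera axes: x right, y down, z forward; pixel columns grow to the right and rows downward; lengths in m; the calibration is good to about 2 mm. A picture is of the moment at which its call begins. camera_info takes no time and is no camera call.
- bot.close_job(): hands the job in; it is judged then, once.
Trained networks look in the newest picture that a camera, given by its name, has taken for a name from the list of things; names that differ only in an ending like _2 or _b are one class to them, and where a whole thing is asked for, a point or a joint stands for the part that bears it (a point fixed in the world has none). Each returns a list of dicts, best first, with "p" (0 to 1); they miss things now and then, are a little off and sometimes report something else, mostly with a low value. They report only what shows in the picture. A call takes as long as a camera call. They do not tell look-alikes from the thing itself.
- imaging.masks_of(camera, name): "mask" (420x560 bool, what is visible of it).
- imaging.tip_of(camera, name): "xyz" ([x, y, z] in m, in world coordinates, good to about 4 mm: a listed point, or the origin of a listed thing).
The state is a dict: "time_s": time; "joints": joint angles; "qd": joint speeds; "effort": joint torques, N m; "eef_pos": TCP position; "tool_rot": TCP orientation; "wrist_force": force on the tool from outside, world axes, zero at the start; "ft_torque": the same for the moment, N m; "opening": finger opening in m; "gripper_force": force on a finger pad.
Only numpy, scipy, OpenCV 4.12 (cv2) and the standard library are available. Lean on these libraries where they do the work, as an engineer would, in place of code of your own. Each camera call takes 0.05 s, during which the arm holds its last target. There are 200 camera calls.

## Task

Test the stop button on the turntable's control box: press the big mushroom button down until it latches, and take the fingers off it so that it is seen to stay down by itself. Then twist it clockwise (seen from above) by pushing with a fingertip against one side of the bar on its top, until it releases and springs up, and move clear with the button fully up and turned back. Do not pinch the bar or press the small black run button, and leave the things standing round the box where they are.

Things in the scene. Friction and masses are not known exactly. Their poses are not given: they have to be found in the camera images.
- console: control box fixed to the table, grey with a white lid, 110 x 170 x 58 mm high. Origin at table height under the mushroom button's axis; it reaches 55 mm to both sides along its x and from -55 to +115 mm along its y; z up. Turned about the vertical. Wall and window frame are close behind and to its left: swing round to it with the arm drawn in. The mushroom is a 90 mm head; when up its rim is 74 to 86 mm, its crown 90 mm above the table.
- stop_stem (a joint): how far the mushroom is pressed down, m: 0 up, 0.010 hard stop. Spring about 6 N at first, 11 N at the stop (13 N while passing the latch). Pressed past about 0.007 it latches and then rests untouched at about 0.006 to 0.007; left short of that it springs up again. Press 8 to 10 mm deep, best on the bar's top.
- stop_head (a joint): twist of the mushroom head, rad, positive clockwise from above, 0 to 0.60, sprung back to 0 (untouched it is at 0). When latched down, a twist of 0.2 to 0.3 frees the latch and the head springs up; 0.4 is sure. It takes about 0.1 N m: some 3 to 4 N of push on the bar 30 mm from the axis.
- bar_top (a point): top centre of the raised bar across the mushroom head, on its axis, 111 mm above the table when up. Bar 78 mm long (along the box's y when untwisted), 14 mm wide (along x); its upright sides run from the crown (90 mm) to 108.5 mm, and a 6 mm wide ridge along its middle rises 2.5 mm more. The frame turns with the head: x across the bar, y along it.
- bar_push_point (a point): point on the bar's near (-x) side, 30 mm from the axis toward the box's +y, 10 mm above the crown. Pushing here along the box's +x twists the head clockwise (so does the far side near the -y end, pushed along -x). Keep the tip 3 to 10 mm above the latched crown; beside the bar is free air. On release the head rises about 6 mm.
- bar_near_side: the half of the bar on the -x side, 6.5 x 78 x 20 mm; origin at its centre. Pinching loads this and the other half at once.
- bar_far_side: the half of the bar on the +x side, 6.5 x 78 x 20 mm; origin at its centre.
- run_button (a joint): small flat black run button, 22 mm dia, standing beside the mushroom: 0 up, 0.004 m fully pressed. Not to be pressed.
- run_button_top (a point): centre of the run button's top, 66 mm above the table, 88 mm from the mushroom's axis along the box's +y.
- timer: loose bystander, not to be moved: kitchen timer, 70 dia x 37 mm high, standing on the table near the box; origin at the centre of its underside.
- nozzle: loose bystander, not to be moved: star piping nozzle, 30 dia x 42 mm high, standing on the table near the box; origin at the centre of its underside.
- macaron: loose bystander, not to be moved: macaron, 42 dia x 25 mm high, standing on the table near the box; origin at the centre of its underside.
- jar_lid: loose bystander, not to be moved: round white jar cap, 45 dia x 22 mm high, standing on the table near the box; origin at the centre of its underside.
- sprinkle_jar: loose bystander, not to be moved: jar of sprinkles, 47 dia x 63 mm high, standing on the table near the box; origin at the centre of its underside.
- small_cutter: loose bystander, not to be moved: small round metal cutter, 46 dia x 33 mm high, standing on the table near the box; origin at the centre of its underside.
Not all that is in view belongs to the job. Of the things that look like the console, the middle-sized one is meant.

How it is judged:
By the outcome, as a careful person would: the job done as asked, in the order asked, and still so for the second after the job is handed in, with the robot touching nothing.
It also fails if it takes over 35 s, if anything falls off the work surface, if the arm or the gripper's body presses on something with over 40 N, if the wrist force passes 120 N, or if a joint passes its speed limit or range.

## Working session

There is one attempt and no reset: what is moved stays moved. The work goes in short steps, Python scripts to look and compute and a tool call to move; the robot and the scene stay as the last step left them, time stands still between calls to the robot, and variables do not carry over. Pictures are saved under pics/ and viewed, at most 10 in all, crops included, and the job is handed in when it is done.

Besides the shell and the picture viewer there is one more tool, called after "Request:" as a command line: name --argument value ..., lists and objects as JSON in quotes. servo_tool: Moves the arm, as the interface text tells. Its arguments: {"type":"object","properties":{"deltas":{"type":"array","items":{"type":"object","properties":{"dx":{"type":"number"},"dy":{"type":"number"},"dz":{"type":"number"},"rx":{"type":"number"},"ry":{"type":"number"},"rz":{"type":"number"},"hand":{"type":"number"}}}},"newtons":{"type":"number"}},"required":["deltas"]}

```bash
mkdir -p pics
python3 - <<'E'
from rig import monitor, imaging, bot
import cv2, numpy as np
s=monitor.observe(); print(s)
ims=[]
for c in("scene","top"):
    im=imaging.grab_frame(c); cv2.imwrite(f"pics/{c}0.png",im)
    print(c,imaging.camera_info(c))
    for n in("console","bar_top","bar_push_point","run_button_top","timer","nozzle","macaron","jar_lid","sprinkle_jar","small_cutter"):
        print(n,[(np.round(d["xyz"],3).tolist(),round(d["p"],2)) for d in imaging.tip_of(c,n)])
E
```

```text
{'time_s': 0.0, 'joints': array([ 1.05161608e+00,  2.77170795e-01, -2.79156360e-02,  1.26794970e+00,
        2.54427069e-06,  1.46740069e+00]), 'qd': array([-3.15532532e-04,  1.48209150e-03,  1.03408023e-03,  2.11230719e-04,
        5.44907109e-05,  1.48914071e-04]), 'effort': array([-7.77403920e-05, -4.45507193e+01,  2.95204228e+01,  1.65292370e-02,
        1.77914285e-04, -2.92818612e-06]), 'eef_pos': array([0.25206171, 0.57107068, 0.23011982]), 'tool_rot': array([-3.13936507e+00, -2.33704462e-04,  2.72580779e+00]), 'wrist_force': array([ 0.42026687, -0.23340754, -0.72500264]), 'ft_torque': array([ 0.04555363,  0.07895926, -0.00902526]), 'gripper_force': 0.0, 'opening': 0.08551347408867085}
scene {'fx': 545.5770269723132, 'fy': 545.5770269723132, 'cx': 278.96011397759156, 'cy': 207.63403485015414, 'dist_coeffs': array([-0.1199561,  0.       ,  0.       ,  0.       ,  0.       ]), 'rvec': array([ 1.90274303, -0.80841093,  0.50562444]), 'tvec': array([-0.39329015,  0.18115443,  0.82388359])}
console [([0.483, -0.114, 0.001], 0.82), ([0.479, -0.383, 0.002], 0.74), ([0.235, -0.323, -0.
[... 928 characters left out ...]
), ([0.232, -0.327, 0.0], 0.63), ([0.475, -0.378, 0.003], 0.63), ([0.523, -0.182, 0.005], 0.37)]
bar_top [([0.237, -0.328, 0.154], 0.7), ([0.483, -0.11, 0.112], 0.62)]
bar_push_point [([0.459, -0.36, 0.081], 0.81), ([0.46, -0.086, 0.103], 0.75), ([0.432, 0.037, -0.0], 0.67), ([0.214, -0.291, 0.142], 0.56)]
run_button_top [([0.196, -0.205, 0.1], 0.76), ([0.442, -0.318, 0.056], 0.59), ([0.428, -0.043, 0.064], 0.56)]
timer [([0.598, -0.196, -0.004], 0.94)]
nozzle [([0.526, -0.183, 0.006], 0.7)]
macaron [([0.54, -0.045, -0.001], 0.78)]
jar_lid [([0.372, 0.001, -0.001], 0.75)]
sprinkle_jar [([0.433, 0.04, -0.003], 0.71)]
small_cutter [([0.572, -0.089, -0.0], 0.71), ([0.375, 0.002, -0.002], 0.26)]
```

```bash
cat > h.py <<'E'
from rig import monitor, imaging, bot
import cv2, numpy as np
def proj(c,p):
    k=imaging.camera_info(c); K=np.array([[k["fx"],0,k["cx"]],[0,k["fy"],k["cy"]],[0,0,1]])
    return cv2.projectPoints(np.float64(p).reshape(-1,3),k["rvec"],k["tvec"],K,k["dist_coeffs"])[0].reshape(-1,2)
E
python3 - <<'E'
from h import *
a=cv2.imread("pics/scene0.png");b=cv2.imread("pics/top0.png")
cv2.imwrite("pics/both.png",cv2.resize(np.vstack([a,b]),None,fx=.71,fy=.71))
for c in("scene","top"): print(proj(c,[[.483,-.112,.111],[.236,-.326,.156],[.475,-.377,.085]]).round())
O=np.array([.483,-.1125])
R=np.array([.4305,-.041])-O; print(np.linalg.norm(R),np.degrees(np.arctan2(R[1],R[0]))-90)
P=np.array([.4625,-.087])-O;print(np.linalg.norm(P),np.degrees(np.arctan2(P[1],P[0])))
u,v=np.round(proj("top",[.483,-.112,.08])[0]).astype(int)
y0,x0=max(v-80,0),max(u-100,0)
im=b.copy()
cv2.imwrite("pics/crop.png",cv2.resize(im[y0:v+80,x0:u+100],None,fx=3.5,fy=3.5,interpolation=3));print(x0,y0)
E
```

```text
[[291. 188.]
 [283. 259.]
 [410. 252.]]
[[262. 189.]
 [384. 318.]
 [394. 194.]]
0.08870456583513614 36.28856244804962
0.032718496297965756 128.7965520983081
163 113
```

View pics/both.png

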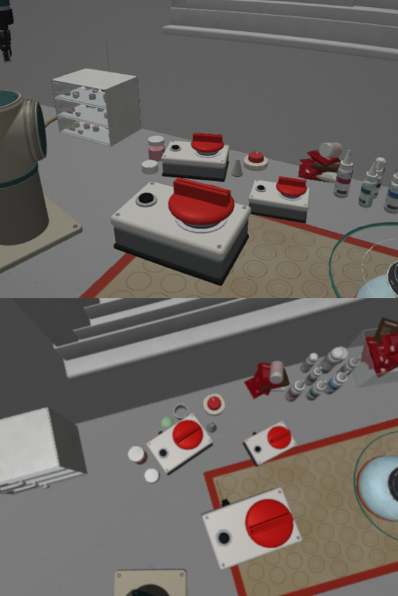

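View pics/crop.png

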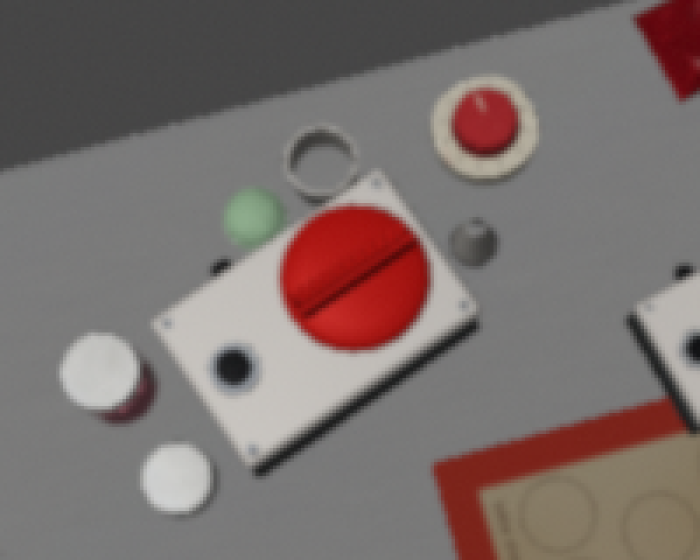

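The middle-sized console is at top pixel (262,189), centre of the crop. The look-alikes are the large one at (384,318) and the small one at (394,194), and a red button on a round plate, about crop (485,120), is also not it. The network's bar height of 0.112 m fits only the chosen one. Next I'll check what stands in the swing path.

Run:
```python
from h import *
def ray(c,uv):
    k=imaging.camera_info(c); K=np.array([[k["fx"],0,k["cx"]],[0,k["fy"],k["cy"]],[0,0,1]])
    d=cv2.undistortPoints(np.float64(uv).reshape(-1,1,2),K,k["dist_coeffs"]).reshape(-1,2)
    R=cv2.Rodrigues(k["rvec"])[0]; o=-R.T@k["tvec"]; return o,np.c_[d,np.ones(len(d))]@R
def onz(c,uv,z):
    o,d=ray(c,uv); return (o+d*((z-o[2])/d[:,2:]))[:,:2].round(3)
f=1/.71
print("cab scene base",onz("scene",np.array([[52,130],[85,143],[138,128]])*f,0))
q=np.array([[0,332-298],[65,312-298],[87,463-298],[68,375-298]])*f
for z in(0,.15,.25): print("cab top z",z,onz("top",np.array([[0,338-298],[65,320-298],[55,406-298],[87,463-298]])*f,z).tolist())
a=cv2.imread("pics/scene0.png")[:260,:300];b=cv2.imread("pics/top0.png")[:420,:300]
cv2.imwrite("pics/cab.png",np.hstack([cv2.resize(a,(400,347)),cv2.resize(b,(300*347//420,347))]))
# TCP path points
print(proj("scene",[[.252,.571,.23],[.17,.38,.23],[.4,0,.23]]).round(),proj("top",[[.252,.571,.23],[.17,.38,.23],[.4,0,.23]]).round())
# bar yaw from masks of head shape: red ridge line
for c in("scene","top"):
  for n in("bar_near_side","bar_far_side","bar_push_point"):
    print(c,n,[(np.round(d["xyz"],3).tolist(),round(d["p"],2)) for d in imaging.tip_of(c,n) if abs(d["xyz"][0]-.47)<.05 and d["xyz"][1]>-.2])
```

```text
cab scene base [[0.316 0.457]
 [0.341 0.281]
 [0.534 0.254]]
cab top z 0 [[0.845, 0.518], [0.909, 0.305], [0.604, 0.317], [0.417, 0.203]]
cab top z 0.15 [[0.753, 0.409], [0.807, 0.23], [0.551, 0.24], [0.395, 0.145]]
cab top z 0.25 [[0.692, 0.336], [0.739, 0.181], [0.516, 0.189], [0.38, 0.107]]
[[ 12.  88.]
 [  9. 111.]
 [215. 123.]] [[-173.  318.]
 [ -58.  371.]
 [ 192.  221.]]
scene bar_near_side [([0.481, -0.115, 0.094], 0.83), ([0.431, -0.035, 0.069], 0.29)]
scene bar_far_side []
scene bar_push_point [([0.465, -0.088, 0.099], 0.78)]
top bar_near_side [([0.485, -0.114, 0.098], 0.59)]
top bar_far_side [([0.488, -0.109, 0.103], 0.6)]
top bar_push_point [([0.46, -0.086, 0.103], 0.75), ([0.432, 0.037, -0.0], 0.67)]
```

View pics/cab.png

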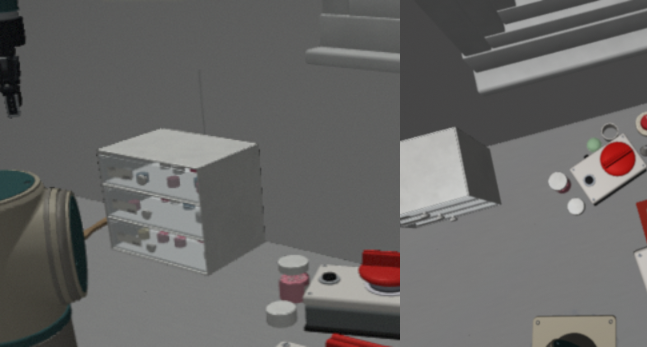

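The picture shows the cabinet at scene-crop (100–265, 130–270). Its nearest corner is about 0.44 m from the base at azimuth 40°, so I'll swing at radius 0.36 m with the hand raised.

Request:
servo_tool --deltas '[{"dy":-265,"dz":-50,"hand":1},{"dy":-265,"dz":-50,"hand":1},{"dy":-265,"dz":-50,"hand":1},{"dy":-265,"dz":-50,"hand":1},{"dy":-265,"dz":-50,"hand":1},{"dy":-265,"dz":-50,"hand":1},{"dy":-265,"dz":-50,"hand":1},{"dy":-265,"dz":-50,"hand":1},{"dy":-265,"dz":-50,"hand":1},{"dy":-265,"dz":-50,"hand":1}]' --newtons 40

```text
invalid input at $.deltas[0]: expected keys dx, dy, dz, rx, ry, rz, hand
```

Request:
servo_tool --deltas '[{"dx":0,"dy":-265,"dz":-50,"rx":0,"ry":0,"rz":0,"hand":1},{"dx":0,"dy":-265,"dz":-50,"rx":0,"ry":0,"rz":0,"hand":1},{"dx":0,"dy":-265,"dz":-50,"rx":0,"ry":0,"rz":0,"hand":1},{"dx":0,"dy":-265,"dz":-50,"rx":0,"ry":0,"rz":0,"hand":1},{"dx":0,"dy":-265,"dz":-50,"rx":0,"ry":0,"rz":0,"hand":1},{"dx":0,"dy":-265,"dz":-50,"rx":0,"ry":0,"rz":0,"hand":1},{"dx":0,"dy":-265,"dz":-50,"rx":0,"ry":0,"rz":0,"hand":1},{"dx":0,"dy":-265,"dz":-50,"rx":0,"ry":0,"rz":0,"hand":1},{"dx":0,"dy":-265,"dz":-50,"rx":0,"ry":0,"rz":0,"hand":1}]' --newtons 40

```text
time_s: 2.15
eef_pos: [0.1454, 0.3292, 0.282]
tool_rot: [3.139, 0.0, 2.725]
wrist_force: [0.2, 0.8, 0.5]
opening: 0.0001
gripper_force: 0.0
```

Request:
servo_tool --deltas '[{"dx":-41,"dy":-2,"dz":0,"rx":0,"ry":0,"rz":6.5,"hand":1},{"dx":-81,"dy":-9,"dz":0,"rx":0,"ry":0,"rz":13,"hand":1},{"dx":-120,"dy":-21,"dz":0,"rx":0,"ry":0,"rz":19.5,"hand":1},{"dx":-158,"dy":-36,"dz":0,"rx":0,"ry":0,"rz":26,"hand":1},{"dx":-193,"dy":-56,"dz":0,"rx":0,"ry":0,"rz":32.5,"hand":1},{"dx":-227,"dy":-80,"dz":0,"rx":0,"ry":0,"rz":39,"hand":1},{"dx":-257,"dy":-108,"dz":0,"rx":0,"ry":0,"rz":45.5,"hand":1},{"dx":-284,"dy":-138,"dz":0,"rx":0,"ry":0,"rz":52,"hand":1},{"dx":-307,"dy":-172,"dz":0,"rx":0,"ry":0,"rz":58.5,"hand":1},{"dx":-326,"dy":-208,"dz":0,"rx":0,"ry":0,"rz":65,"hand":1}]'

```text
time_s: 2.98
eef_pos: [0.362, 0.0051, 0.2813]
tool_rot: [3.14, 0.0, 1.586]
wrist_force: [0.9, -0.5, -0.1]
opening: -0.0002
gripper_force: 0.0
```

Run:
```python
from h import *
from scipy.optimize import least_squares
# lid corners in crop -> top pixels; local coords at z=.058
uv=np.array([[155,322],[378,172],[470,318],[256,466],[233,368]])/3.5+[163,113]
L=np.array([[55,115,58],[55,-55,58],[-55,-55,58],[-55,115,58],[0,88,66]])/1000
def w(p):
    c,s=np.cos(p[2]),np.sin(p[2]); return np.c_[L[:,0]*c-L[:,1]*s+p[0],L[:,0]*s+L[:,1]*c+p[1],L[:,2]]
r=least_squares(lambda p:(proj("top",w(p))-uv).ravel(),[.483,-.112,.62])
print(r.x,np.degrees(r.x[2]),r.fun.round(1))
```

```text
[ 0.48190651 -0.11473993  0.59090528] 33.85637862416624 [-2.4  0.1  0.8 -1.4  4.2 -1.6 -2.5  2.1 -0.1  0.4]
```

Request:
servo_tool --deltas '[{"dx":-40,"dy":40,"dz":0,"rx":0,"ry":0,"rz":-7,"hand":1},{"dx":-60,"dy":60,"dz":20,"rx":0,"ry":0,"rz":-14,"hand":1},{"dx":-80,"dy":80,"dz":40,"rx":0,"ry":0,"rz":-21,"hand":1},{"dx":-100,"dy":100,"dz":60,"rx":0,"ry":0,"rz":-28,"hand":1},{"dx":-120,"dy":119,"dz":80,"rx":0,"ry":0,"rz":-34,"hand":1},{"dx":-120,"dy":119,"dz":110,"rx":0,"ry":0,"rz":-34,"hand":1},{"dx":-120,"dy":119,"dz":140,"rx":0,"ry":0,"rz":-34,"hand":1},{"dx":-120,"dy":119,"dz":140,"rx":0,"ry":0,"rz":-34,"hand":1}]'

```text
time_s: 3.65
eef_pos: [0.4776, -0.1092, 0.1345]
tool_rot: [-3.135, -0.01, 2.184]
wrist_force: [-0.9, 0.2, -0.5]
opening: -0.0001
gripper_force: 0.0
```

Run:
```python
from h import *
s=monitor.observe(); print(s["eef_pos"],s["tool_rot"],s["time_s"])
ims=[]
for c in("scene","top"):
    im=imaging.grab_frame(c); u,v=proj(c,[.483,-.112,.1])[0].astype(int)
    ims.append(cv2.resize(im[v-60:v+60,u-65:u+65],None,fx=3,fy=3,interpolation=3))
    print(u-65,v-60)
    for n in("bar_top","bar_push_point","run_button_top"): print(c,n,[(np.round(d["xyz"],3).tolist(),round(d["p"],2)) for d in imaging.tip_of(c,n)])
cv2.imwrite("pics/a1.png",np.hstack(ims))
```

```text
[ 0.47764691 -0.10922253  0.13454954] [-3.13471756 -0.01021469  2.18385821] 3.65
225 133
scene bar_top [([0.48, -0.113, 0.115], 0.97), ([0.475, -0.376, 0.086], 0.95), ([0.239, -0.325, 0.157], 0.62)]
scene bar_push_point [([0.459, -0.36, 0.079], 0.88), ([0.463, -0.085, 0.1], 0.82), ([0.214, -0.289, 0.143], 0.68)]
scene run_button_top [([0.199, -0.204, 0.098], 0.66), ([0.433, -0.037, 0.065], 0.51), ([0.443, -0.318, 0.053], 0.43)]
197 130
top bar_top [([0.484, -0.112, 0.108], 0.81), ([0.238, -0.325, 0.156], 0.78), ([0.479, -0.378, 0.089], 0.59), ([0.374, 0.003, -0.002], 0.17)]
top bar_push_point [([0.212, -0.289, 0.144], 0.87), ([0.46, -0.361, 0.081], 0.66), ([0.462, -0.09, 0.1], 0.62)]
top run_button_top [([0.194, -0.204, 0.097], 0.77), ([0.434, -0.041, 0.065], 0.51), ([0.441, -0.318, 0.054], 0.39)]
```

View pics/a1.png

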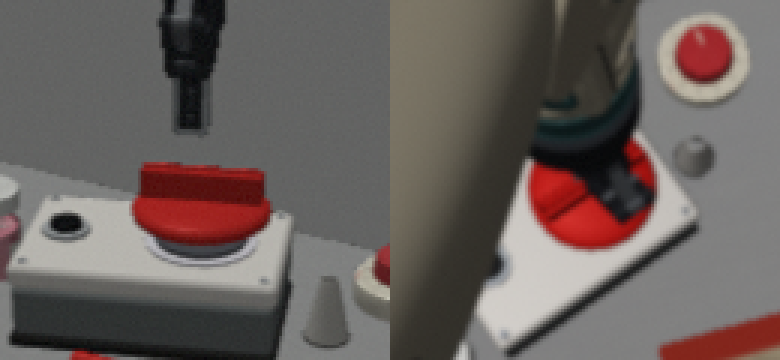

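In the picture the closed tip (left crop, 190,132) is directly over the bar (200,165), and the button is up.

Request:
servo_tool --deltas '[{"dx":0,"dy":0,"dz":10,"rx":0,"ry":0,"rz":0,"hand":1},{"dx":0,"dy":0,"dz":16,"rx":0,"ry":0,"rz":0,"hand":1},{"dx":0,"dy":0,"dz":16,"rx":0,"ry":0,"rz":0,"hand":1},{"dx":0,"dy":0,"dz":16,"rx":0,"ry":0,"rz":0,"hand":1}]'

```text
time_s: 4.38
eef_pos: [0.4802, -0.1098, 0.1245]
tool_rot: [-3.141, -0.002, 2.185]
wrist_force: [-0.2, 0.5, 0.1]
opening: 0.0002
gripper_force: 0.0
```

Request:
servo_tool --deltas '[{"dx":-3,"dy":0,"dz":6,"rx":0,"ry":0,"rz":0,"hand":1},{"dx":-3,"dy":0,"dz":12,"rx":0,"ry":0,"rz":0,"hand":1},{"dx":-3,"dy":0,"dz":15,"rx":0,"ry":0,"rz":0,"hand":1},{"dx":-3,"dy":0,"dz":18,"rx":0,"ry":0,"rz":0,"hand":1},{"dx":-3,"dy":0,"dz":20,"rx":0,"ry":0,"rz":0,"hand":1},{"dx":-3,"dy":0,"dz":22,"rx":0,"ry":0,"rz":0,"hand":1},{"dx":-3,"dy":0,"dz":22,"rx":0,"ry":0,"rz":0,"hand":1},{"dx":-3,"dy":0,"dz":22,"rx":0,"ry":0,"rz":0,"hand":1}]'

```text
time_s: 5.05
eef_pos: [0.4834, -0.113, 0.1044]
tool_rot: [3.141, 0.001, 2.185]
wrist_force: [-1.3, 0.0, 7.8]
opening: -0.0002
gripper_force: 4.2
```

Request:
servo_tool --deltas '[{"dx":0,"dy":0,"dz":2,"rx":0,"ry":0,"rz":0,"hand":1},{"dx":0,"dy":0,"dz":3.5,"rx":0,"ry":0,"rz":0,"hand":1},{"dx":0,"dy":0,"dz":3.5,"rx":0,"ry":0,"rz":0,"hand":1},{"dx":0,"dy":0,"dz":3.5,"rx":0,"ry":0,"rz":0,"hand":1}]'

```text
time_s: 5.38
eef_pos: [0.4835, -0.113, 0.1012]
tool_rot: [3.141, 0.001, 2.185]
wrist_force: [-3.2, 1.0, 9.8]
opening: -0.0003
gripper_force: 5.1
```

Request:
servo_tool --deltas '[{"dx":0,"dy":0,"dz":1.5,"rx":0,"ry":0,"rz":0,"hand":1},{"dx":0,"dy":0,"dz":1.5,"rx":0,"ry":0,"rz":0,"hand":1},{"dx":0,"dy":0,"dz":1.5,"rx":0,"ry":0,"rz":0,"hand":1}]'

```text
time_s: 5.63
eef_pos: [0.4838, -0.1131, 0.1008]
tool_rot: [3.141, 0.002, 2.185]
wrist_force: [-4.4, 1.9, 16.3]
opening: 0.0001
gripper_force: 8.2
```

Request:
servo_tool --deltas '[{"dx":0,"dy":0,"dz":-8,"rx":0,"ry":0,"rz":0,"hand":1},{"dx":0,"dy":0,"dz":-20,"rx":0,"ry":0,"rz":0,"hand":1},{"dx":0,"dy":0,"dz":-34,"rx":0,"ry":0,"rz":0,"hand":1},{"dx":0,"dy":0,"dz":-34,"rx":0,"ry":0,"rz":0,"hand":1},{"dx":0,"dy":0,"dz":-34,"rx":0,"ry":0,"rz":0,"hand":1},{"dx":0,"dy":0,"dz":-34,"rx":0,"ry":0,"rz":0,"hand":1}]'

```text
time_s: 6.13
eef_pos: [0.4823, -0.1125, 0.1315]
tool_rot: [-3.141, -0.001, 2.185]
wrist_force: [0.1, 0.0, -0.5]
opening: -0.0002
gripper_force: 0.0
```

```bash
cat > look.py <<'E'
from h import *
import sys
s=monitor.observe(); print(s["eef_pos"],s["tool_rot"],s["time_s"],s["wrist_force"])
ims=[]
for c in("scene","top"):
    im=imaging.grab_frame(c); u,v=proj(c,[.483,-.112,.1])[0].astype(int)
    ims.append(cv2.resize(im[v-60:v+60,u-65:u+65],None,fx=3,fy=3,interpolation=3))
    for n in("bar_top","bar_push_point"): print(c,n,[(np.round(d["xyz"],3).tolist(),round(d["p"],2)) for d in imaging.tip_of(c,n) if abs(d["xyz"][0]-.47)<.05 and d["xyz"][1]>-.2])
cv2.imwrite(sys.argv[1],np.hstack(ims))
E
python3 look.py pics/a2.png
```

```text
[ 0.4823361  -0.11246977  0.13150328] [-3.14103604e+00 -8.44866741e-04  2.18470723e+00] 6.1333 [ 0.1465823   0.04348318 -0.48668672]
scene bar_top [([0.483, -0.118, 0.107], 0.78)]
scene bar_push_point [([0.465, -0.087, 0.094], 0.76)]
top bar_top [([0.481, -0.112, 0.101], 0.74)]
top bar_push_point [([0.462, -0.088, 0.093], 0.7)]
```

View pics/a2.png

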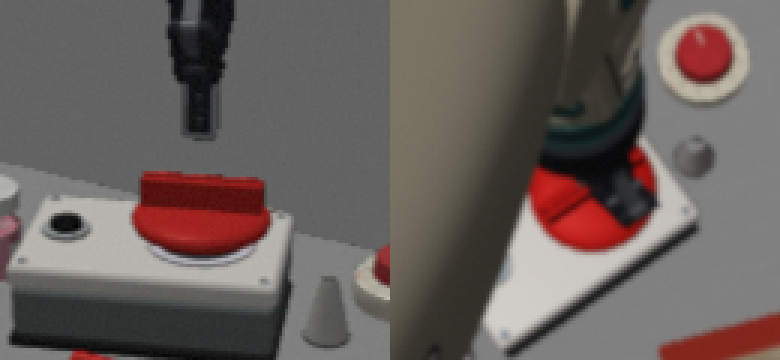

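The picture shows the button down by itself: bar top at row 173 against 163 before, with the tip clear at (200,135). Now to its near side.

Request:
servo_tool --deltas '[{"dx":15,"dy":-16,"dz":0,"rx":0,"ry":0,"rz":0,"hand":1},{"dx":30,"dy":-34,"dz":0,"rx":0,"ry":0,"rz":0,"hand":1},{"dx":30,"dy":-34,"dz":0,"rx":0,"ry":0,"rz":0,"hand":1},{"dx":30,"dy":-34,"dz":15,"rx":0,"ry":0,"rz":0,"hand":1},{"dx":30,"dy":-34,"dz":30,"rx":0,"ry":0,"rz":0,"hand":1},{"dx":30,"dy":-34,"dz":38,"rx":0,"ry":0,"rz":0,"hand":1},{"dx":30,"dy":-34,"dz":38,"rx":0,"ry":0,"rz":0,"hand":1},{"dx":30,"dy":-34,"dz":38,"rx":0,"ry":0,"rz":0,"hand":1}]'

```text
time_s: 7.1
eef_pos: [0.4374, -0.1075, 0.0939]
tool_rot: [-3.141, -0.001, 2.185]
wrist_force: [1.0, -0.1, 0.4]
opening: -0.0
gripper_force: 0.0
```

Request:
servo_tool --deltas '[{"dx":0,"dy":5,"dz":1.5,"rx":0,"ry":0,"rz":0,"hand":1},{"dx":0,"dy":10,"dz":1.5,"rx":0,"ry":0,"rz":0,"hand":1},{"dx":0,"dy":14,"dz":1.5,"rx":0,"ry":0,"rz":0,"hand":1},{"dx":0,"dy":18,"dz":1.5,"rx":0,"ry":0,"rz":0,"hand":1},{"dx":0,"dy":18,"dz":1.5,"rx":0,"ry":0,"rz":0,"hand":1}]'

```text
time_s: 7.52
eef_pos: [0.4531, -0.0971, 0.0932]
tool_rot: [-3.141, 0.001, 2.186]
wrist_force: [-1.0, -0.1, 1.0]
opening: -0.0001
gripper_force: 0.8
```

Request:
servo_tool --deltas '[{"dx":0,"dy":3,"dz":0,"rx":0,"ry":0,"rz":0,"hand":1},{"dx":0,"dy":6,"dz":0,"rx":0,"ry":0,"rz":0,"hand":1},{"dx":0,"dy":8,"dz":0,"rx":0,"ry":0,"rz":0,"hand":1},{"dx":0,"dy":8,"dz":0,"rx":0,"ry":0,"rz":0,"hand":1}]'

```text
time_s: 7.85
eef_pos: [0.459, -0.0926, 0.0933]
tool_rot: [-3.141, -0.0, 2.185]
wrist_force: [-3.3, -0.9, 6.6]
opening: 0.0001
gripper_force: 3.0
```

```bash
python3 look.py pics/a3.png
```

```text
[ 0.4589824  -0.09264395  0.09334935] [-3.14100156e+00 -4.98459923e-05  2.18483193e+00] 7.85 [-3.33005777 -0.86622846  6.57386538]
scene bar_top [([0.481, -0.114, 0.109], 0.95)]
scene bar_push_point [([0.471, -0.081, 0.096], 0.78)]
top bar_top [([0.482, -0.111, 0.105], 0.8)]
top bar_push_point []
```

View pics/a3.png

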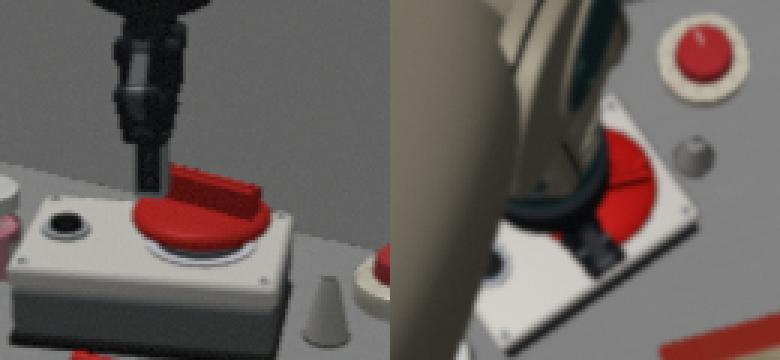

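The picture shows the head turned clockwise and seemingly held part-way by friction on the tip (150,190). A little more push, slightly higher, then draw back.

Request:
servo_tool --deltas '[{"dx":0,"dy":2,"dz":0,"rx":0,"ry":0,"rz":0,"hand":1},{"dx":0,"dy":4,"dz":-1,"rx":0,"ry":0,"rz":0,"hand":1},{"dx":0,"dy":4,"dz":-3,"rx":0,"ry":0,"rz":0,"hand":1},{"dx":0,"dy":4,"dz":-4,"rx":0,"ry":0,"rz":0,"hand":1},{"dx":0,"dy":4,"dz":-4,"rx":0,"ry":0,"rz":0,"hand":1}]'

```text
time_s: 8.57
eef_pos: [0.4622, -0.0908, 0.0973]
tool_rot: [-3.141, 0.001, 2.184]
wrist_force: [-4.0, -2.4, 4.3]
opening: -0.0003
gripper_force: 2.4
```

Now draw back away from the bar, then up.

Request:
servo_tool --deltas '[{"dx":0,"dy":-8,"dz":-1,"rx":0,"ry":0,"rz":0,"hand":1},{"dx":0,"dy":-18,"dz":-3,"rx":0,"ry":0,"rz":0,"hand":1},{"dx":0,"dy":-30,"dz":-5,"rx":0,"ry":0,"rz":0,"hand":1},{"dx":0,"dy":-36,"dz":-20,"rx":0,"ry":0,"rz":0,"hand":1},{"dx":0,"dy":-40,"dz":-50,"rx":0,"ry":0,"rz":0,"hand":1},{"dx":0,"dy":-40,"dz":-80,"rx":0,"ry":0,"rz":0,"hand":1},{"dx":0,"dy":-40,"dz":-100,"rx":0,"ry":0,"rz":0,"hand":1},{"dx":0,"dy":-40,"dz":-100,"rx":0,"ry":0,"rz":0,"hand":1},{"dx":0,"dy":-40,"dz":-100,"rx":0,"ry":0,"rz":0,"hand":1}]'

```text
time_s: 9.32
eef_pos: [0.4302, -0.1143, 0.1982]
tool_rot: [3.139, 0.003, 2.184]
wrist_force: [0.1, -0.3, 0.1]
opening: 0.0004
gripper_force: 0.0
```

```bash
python3 look.py pics/a4.png
```

```text
[ 0.43019797 -0.11432277  0.19820348] [3.13915360e+00 3.09444176e-03 2.18394665e+00] 9.3167 [ 0.0824491  -0.29609894  0.10454   ]
scene bar_top [([0.482, -0.113, 0.116], 0.8)]
scene bar_push_point [([0.464, -0.084, 0.098], 0.65)]
top bar_top []
top bar_push_point []
```

View pics/a4.png

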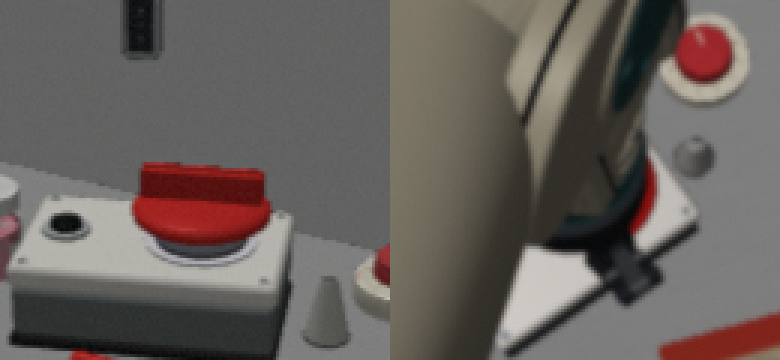

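The picture shows the button fully up (bar top back at row 163, as at first), turned back and with the tip well clear. Handing in.

```bash
python3 -c "
from rig import bot
print(bot.close_job())"
```

```text
the job is handed in; nothing more can be done
None
```

I pressed the stop button until it latched, took the fingers off and saw it stay down. Then I twisted it clockwise until it sprang up; the last picture shows it fully up and turned back with the arm clear, and the job is handed in (no result came back).

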